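# Bring the radio station up and key the desk microphone

## Robot

A 7-joint arm with a two-finger parallel gripper is mounted at the origin on the work surface. World frame = base frame: x ahead of the robot, y to its left, z up, the work surface at z = 0. Lengths are in m, angles in rad, forces in N, time in s.
With the tool pointing down it reaches from about 0.4 to 0.875 m from the base axis. Payload 19.3 kg.
Tool frame: the origin (TCP) lies at the very end of the fingers, on their centre line; the grasp point (between the pads) lies 19 mm behind it; z points along the fingers, y is the line along which they close (so a half turn about z gives the same grasp; the last joint's range is limited). The gripper opens to 85 mm and grips with 20 to 120 N. Pads are 22 mm wide; open, the fingers measure 114 mm over their backs; the gripper's body (76 mm by 85 mm) begins 54 mm behind the grasp point. The pads swing forward as they close: fully open they stand 13 mm farther back than shut.
Start: joints at [-1.237, 0.521, -0.036, 1.599, 0.021, 1.021, -0.113], TCP at [0.246, 0.575, 0.193] pointing down, gripper open.
Joint ranges: [-2.91, 2.91], [-0.3, 2.13], [-1.5, 1.42], [0.17, 2.43], [-1.26, 4.41], [0.16, 1.93], [-2.52, 2.52]. Speed limits (rad/s): [1.89, 1.89, 2.39, 2.39, 3.01, 3.01, 3.01].

## Interface

Orientations are given as [roll, pitch, yaw] about the fixed x, y, z axes, in that order (R = Rz(yaw) Ry(pitch) Rx(roll)).
In Python, from workcell import monitor, optics, job_done gives the robot as it stands.
- The arm moves only by the shell command python3 -m handwheel 'ROWS' [FORCE]. ROWS is JSON, a list of rows, each an object of numbers: "dx", "dy", "dz": the shift along the tool's x, y, z in cm; "wx", "wy", "wz": the turn, a rotation vector about the tool's x, y, z in rad; "claw": the opening in per cent of the stroke, from 0 (shut) to 100 (fully open). A call has 1 to 8 rows; each row shifts and turns the commanded pose from where the row before left it, along the tool's axes as they then stand; what a row does not reach is not made up. A row lasts 1/8 s, in which the tool goes at most 62.5 mm and 10.7 degrees, less where a joint would pass 70% of its speed; a pose out of reach is approached as far as the arm can. A call with a gripper value outside its range is refused whole. The fingers move at their own pace and stop on an object; FORCE is the grip in N (left out, the last holds). Time passes only in rows, so rows that do not move let the fingers close. It gives the time, the measured TCP pose, the force, the opening and the grip force at its end, in the units of the state.
- monitor.observe(): the state, without advancing time (a new reading comes with each control period).
- optics.grab_frame(name): name is "scene" or "top"; returns a dict with "frame" (480x640x3 uint8, blue, green, red), "fovy" (degrees; the focal length in pixels is half the picture's height over the tangent of half this angle, whatever the lens; pixels are square), "cx", "cy" (the principal point, pixels), "k1" (the pictures are not rectified: a ray, as slopes to the right and down, at radius r is drawn at 1 + k1 r^2 times it, then the intrinsics apply), "R" (3x3) and "t" (3): a world point X has camera coordinates R X + t. Camera axes: x right, y down, z forward; pixel columns grow to the right and rows downward; lengths in m; the calibration is good to about 2 mm. A picture is of the moment at which its call begins. There is no depth.
- job_done(): hands the job in; it is judged then, once.
Trained networks look in the newest picture that a camera, given by its name, has taken for a name from the list of things; names that differ only in an ending like _2 or _b are one class to them, and where a whole thing is asked for, a point or a joint stands for the part that bears it (a point fixed in the world has none). Each returns a list of dicts, best first, with "p" (0 to 1); they miss things now and then, are a little off and sometimes report something else, mostly with a low value. They report only what shows in the picture. A call takes as long as a camera call. They do not tell look-alikes from the thing itself.
- optics.masks_of(name, camera): "region" (480x640 bool, what is visible of it) and "rect" ([left, top, width, height] in pixels, round what is visible of it).
The state is a dict: "clock": time; "qpos": joint angles; "qd": joint speeds; "joint_efforts": joint torques, N m; "position": TCP position; "tool_rot": TCP orientation; "force": force on the tool from outside, world axes, zero at the start; "moment": the same for the moment, N m; "grip_width": finger opening in m; "finger_force": force on a finger pad.
Only numpy, scipy, OpenCV 4.12 (cv2) and the standard library are available. Lean on these libraries where they do the work, as an engineer would, in place of code of your own. Each camera call takes 0.05 s, during which the arm holds its last target. There are 200 camera calls.

## Task

Bring the station on the air so that I can read the power meter: switch the outlet strip on by pressing down the raised half of its master rocker, then press the controller's round power button and keep it in for a good second, then press the desk microphone's push-to-talk bar down and finish while still holding it down. Do it all with your fingertips, in that order; press no other key or button, and do not pick up, tip or shift the microphone or anything else on the desk.

Things in the scene. Friction and masses are not known exactly. Their poses are not given: they have to be found in the camera images.
- strip: White outlet strip screwed to the desk, 230 mm long along its own y, 58 mm wide along x, top 36 mm above the desk; origin under its centre. Its three outlets, from the middle to the +y end, are empty, hold a low black plug, and hold a white charger cube (67 mm high in all). Its only switch is the master rocker at its -y end.
- supply (a joint): Strip's master rocker: 0 = off (start), 0.4 rad = on; stiff, stays where left. Hinge along the strip's y, 82 mm to -y of the strip's centre, 39 mm above the desk. Black cap 36 mm long (x), 26 wide, shallow V on top. Off: the far (+x) half stands up, its end 50 mm above the desk, face leaning 0.4 rad to the robot. On: that face is level, 43 mm up. Pressing it takes 3 to 5 N.
- rocker_raised_half (a point): Middle of the face of the rocker's far (+x) half, the one that stands up and is to be pressed down: 10 mm to the strip's +x of the hinge and 47.6 mm above the desk when off, 13 mm and 42.9 mm when on. Its axes turn with the rocker; when off they are the strip's.
- controller: Radio controller screwed to the desk: dark wedge 110 mm deep (its x), 200 mm wide (y); face slopes up 25 degrees away from the robot, 20 mm high in front, 71 mm behind; origin under its centre. On the face: display in the middle, tuning dial (52 mm across, 22 high) at right (-y), small knobs at both lower corners, three oblong keys below the display, round power button at upper left (+y).
- power (a joint): Round power button, 20 mm across, 9 mm proud of the sloping face: 0 = out, 0.005 m = fully in (springs back). Presses square to the face; about 1.5 N to start, 4.5 N fully in.
- power_top (a point): Centre of the power button's top; z points out of the sloping face, square to it; x up the slope, y to the left. The nearest neighbour is the small knob 64 mm down the slope.
- desk_mic: Loose desk microphone, 0.9 kg: dark base 180 mm deep along its own x, 125 mm wide along y, 28 mm high; origin under the base's centre. A gooseneck rises 62 mm behind the centre (+x) and carries the microphone head, up to 240 mm high, which leans towards the robot but stays more than 65 mm behind (+x of) the push-to-talk bar's centre.
- ptt (a joint): Push-to-talk bar at the front of the microphone's base: wide grey bar, 62 mm along the base's y, 24 mm along x, 10 mm proud of the base: 0 = released, 0.006 m = fully down (springs back). Presses straight down; about 1.5 N to start, 5 N fully down.
- ptt_top (a point): Centre of the top of the push-to-talk bar, 38 mm above the desk when released, 58 mm to -x and 16 mm to +y of the base's centre; axes as the base.
- lock (a joint): Small round lock button beside the bar, 15 mm across, 7 mm proud of the base, 58 mm to -y of the bar's centre, 4 mm travel: not to be pressed.
- fkey0 (a joint): The left (+y) one of the three function keys under the display, 21 mm wide, 11 mm high, 4 mm proud, 3 mm travel: not to be pressed.
- fkey1 (a joint): The middle one of the three function keys under the display, 21 mm wide, 11 mm high, 4 mm proud, 3 mm travel: not to be pressed.
- fkey2 (a joint): The right (-y) one of the three function keys under the display, 21 mm wide, 11 mm high, 4 mm proud, 3 mm travel: not to be pressed.
- mug: Bystander: white ceramic mug with a side handle, 76 mm across, 95 mm tall; origin at the centre of its underside. Leave it alone.
- tape_roll: Bystander: roll of black tape lying flat, 68 mm across, 19 mm high; origin at the centre of its underside. Leave it alone.
- handheld: Bystander: black handheld radio standing upright, 58 mm wide, 34 mm deep, 108 mm tall, with a 100 mm rod antenna on top (208 mm in all); origin at the centre of its underside. Leave it alone.
- screwdriver: Bystander: black-handled screwdriver lying on the desk, 170 mm long, 26 mm thick at the handle; origin under its middle. Leave it alone.
- coax_adapter: Bystander: steel coaxial adapter standing on end, 18 mm across, 36 mm tall; origin at the centre of its underside. Leave it alone.
- jar: Bystander: small glass jar with a metal cap, 60 mm across, 68 mm tall; origin at the centre of its underside. Leave it alone.
Mind the look-alikes: they are no part of the job. What is shaped like the controller but pink is not meant.

How it is judged:
By the outcome, as a careful person would: the job done as asked, in the order asked, and still so for the second after the job is handed in, while the arm keeps its last pose, push and grip.
It also fails if it takes over 56 s, if anything falls off the work surface, if the arm or the gripper's body presses on something with over 40 N, if the wrist force passes 120 N, or if a joint passes its speed limit or range.

## Working session

There is one attempt and no reset: what is moved stays moved. The work goes in short steps, Python scripts to look and compute and a shell command to move; the robot and the scene stay as the last step left them, time stands still between calls to the robot, and variables do not carry over. Pictures are saved under pics/ and viewed, at most 10 in all, crops included, and the job is handed in when it is done.

```bash
mkdir -p pics
cat > h.py <<'E'
import numpy as np, cv2, json
from workcell import monitor, optics, job_done
def grab(n):
    return optics.grab_frame(n)
def K(c):
    f=240/np.tan(np.radians(c['fovy'])/2); return f
def ray(c,u,v):
    f=K(c); d=np.array([(u-c['cx'])/f,(v-c['cy'])/f]); s=d.copy()
    for _ in range(30): s=d/(1+c['k1']*(s@s))
    R=np.array(c['R']);t=np.array(c['t'])
    return -R.T@t, R.T@np.array([s[0],s[1],1.])
def atz(c,u,v,z):
    o,d=ray(c,u,v); return o+d*(z-o[2])/d[2]
def proj(c,X):
    p=np.array(c['R'])@np.array(X)+np.array(c['t']); s=p[:2]/p[2]; s=s*(1+c['k1']*(s@s)); f=K(c)
    return s*f+[c['cx'],c['cy']]
E
python3 - <<'E'
from h import *
for n in('scene','top'):
    c=grab(n); cv2.imwrite(f'pics/{n}1.png',c['frame']); print(n,c['fovy'],c['k1'],-np.array(c['R']).T@c['t'])
    for k in('strip','supply','controller','power','desk_mic','ptt','lock'):
        for m in optics.masks_of(k,n)[:3]:
            ys,xs=np.nonzero(m['region']); print(k,round(m['p'],2),m['rect'],xs.mean().round(1),ys.mean().round(1))
print(monitor.observe())
E
```

```text
scene 53.95758110625826 -0.02940509970322048 [ 1.18582371 -0.07126741  0.84572942]
strip 0.61 [385.3, 210.3, 101.6, 38.2] 435.2 226.7
supply 0.62 [389.9, 211.7, 18.4, 13.1] 399.8 219.4
controller 0.88 [142.1, 213.9, 93.4, 56.3] 193.7 240.7
controller 0.8 [174.4, 294.4, 114.9, 71.3] 233.2 331.0
power 0.55 [219.7, 223.9, 9.0, 10.5] 222.8 228.9
power 0.54 [263.6, 322.8, 12.6, 7.3] 271.4 326.9
power 0.52 [141.3, 216.8, 97.1, 54.1] 193.2 240.4
desk_mic 0.94 [305.2, 196.4, 57.2, 98.7] 332.2 254.4
desk_mic 0.6 [324.8, 228.3, 29.8, 11.2] 343.3 232.3
ptt 0.75 [325.9, 227.1, 27.1, 9.1] 341.9 232.1
top 50.160033127205864 -0.001579561640688153 [0.2933848  0.00153981 1.16374436]
strip 0.56 [139.6, 234.8, 104.0, 38.2] 192.6 254.3
supply 0.58 [219.0, 248.2, 12.4, 18.2] 226.2 257.8
supply 0.39 [412.9, 300.6, 74.9, 15.7] 460.3 309.4
controller 0.65 [343.0, 118.3, 97.4, 76.3] 389.4 158.2
controller 0.61 [393.4, 230.2, 98.9, 64.5] 443.7 260.1
power 0.38 [403.8, 239.9, 10.7, 10.3] 409.4 247.2
desk_mic 0.83 [268.0, 176.9, 63.1, 88.9] 300.3 225.2
desk_mic 0.28 [278.4, 245.1, 25.9, 11.5] 290.7 248.7
ptt 0.73 [276.7, 236.5, 26.8, 19.7] 290.6 248.9
{'clock': 0.8, 'qpos': array([-1.23720964,  0.5213962 , -0.03627494,  1.59949455,  0.02115662,
        1.02111655, -0.11281208]), 'qd': array([ 1.13189559e-05,  3.68496415e-04,  6.80923108e-04, -3.88556408e-04,
        6.57868188e-04, -2.66205533e-04,  1.13300999e-04]), 'joint_efforts': array([ 1.98333379e-03, -9.26778746e+01,  1.97818615e+00, -3.70238221e+01,
        1.79755868e-02,  1.82936325e-03,  1.31226486e-05]), 'position': array([0.24558416, 0.57471542, 0.19259538]), 'tool_rot': array([-3.14155947e+00, -2.22865674e-05,  2.73770648e+00]), 'force': array([-0.35223599,  0.0340599 , -0.38000111]), 'moment': array([ 0.01083618,  0.00236547, -0.01955394]), 'finger_force': 0.0, 'grip_width': 0.08552399944679151}
```

View pics/scene1.png

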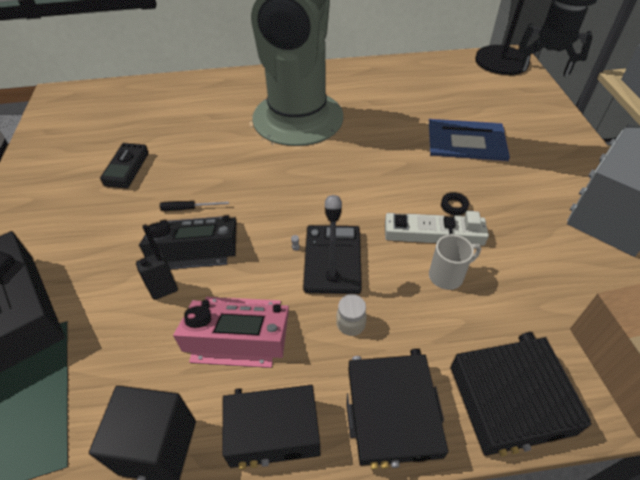

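View pics/top1.png

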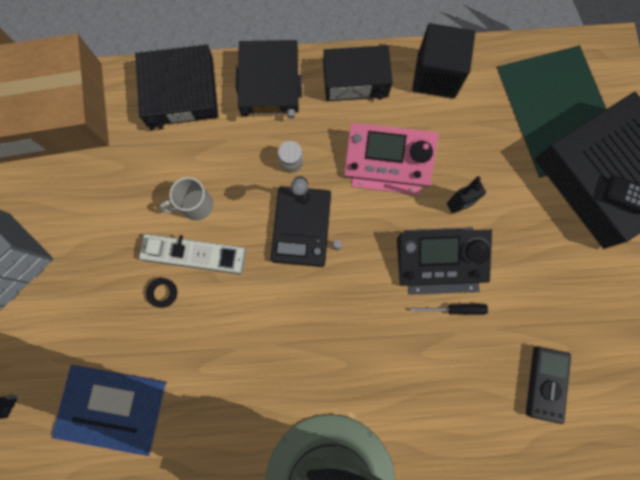

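The scene view shows the dark controller at about (190,240), the mic at (333,255) with its bar at (343,232), and the strip at (435,227). In the top view the power button is near (410,247), the bar near (291,249) and the rocker near (227,258). I'll leave the pink look-alike alone. Next I'll zoom in and triangulate.

Run:
```python
from h import *
s=cv2.imread('pics/scene1.png');t=cv2.imread('pics/top1.png')
def cr(im,x,y,w,h): return cv2.resize(im[y:y+h,x:x+w],(400,300),interpolation=cv2.INTER_CUBIC)
cv2.imwrite('pics/comp.png',np.vstack([np.hstack([cr(t,135,220,120,90),cr(t,385,215,120,90)]),np.hstack([cr(t,245,185,120,90),cr(s,385,190,120,90)])]))
ct,cs=grab('top'),grab('scene')
def tri(a,b):
    o1,d1=ray(ct,*a);o2,d2=ray(cs,*b)
    A=np.stack([d1,-d2],1);k=np.linalg.lstsq(A,o2-o1,rcond=None)[0]
    p,q=o1+d1*k[0],o2+d2*k[1];return ((p+q)/2).round(4),np.linalg.norm(p-q).round(4)
print('ptt',tri((290.6,248.9),(342.5,232.2)),atz(ct,290.6,248.9,.038),atz(cs,342.5,232.2,.038))
print('pow',tri((409.4,247.2),(222.8,228.9)))
print('sup',tri((226.2,257.8),(399.8,219.4)),atz(ct,226.2,257.8,.045),atz(cs,399.8,219.4,.045))
for k in('strip','controller','desk_mic'):
    m=[m for m in optics.masks_of(k,'top')]
    for m in m[:2]:
        r=m['region'].astype(np.uint8); print(k,cv2.minAreaRect(cv2.findNonZero(r)))
```

```text
ptt (array([0.4971, 0.0534, 0.0335]), np.float64(0.0095)) [0.49569646 0.04845046 0.038     ] [0.50120341 0.05743839 0.038     ]
pow (array([ 0.4768, -0.2092,  0.0637]), np.float64(0.0035))
sup (array([0.4849, 0.1922, 0.0428]), np.float64(0.0015)) [0.48442757 0.1910634  0.045     ] [0.48687762 0.19220215 0.045     ]
strip ((192.11001586914062, 252.2300262451172), (104.08611297607422, 30.971277236938477), 8.130102157592773)
strip ((189.25001525878906, 201.74998474121094), (46.81911087036133, 44.9326286315918), 30.963754653930664)
controller ((443.9658508300781, 260.89434814453125), (65.60218048095703, 95.31885528564453), 88.78113555908203)
controller ((389.98974609375, 159.5870361328125), (88.33197784423828, 65.19741821289062), 6.709836959838867)
desk_mic ((300.4088439941406, 221.32176208496094), (57.05929946899414, 88.61898803710938), 4.513988018035889)
```

View pics/comp.png

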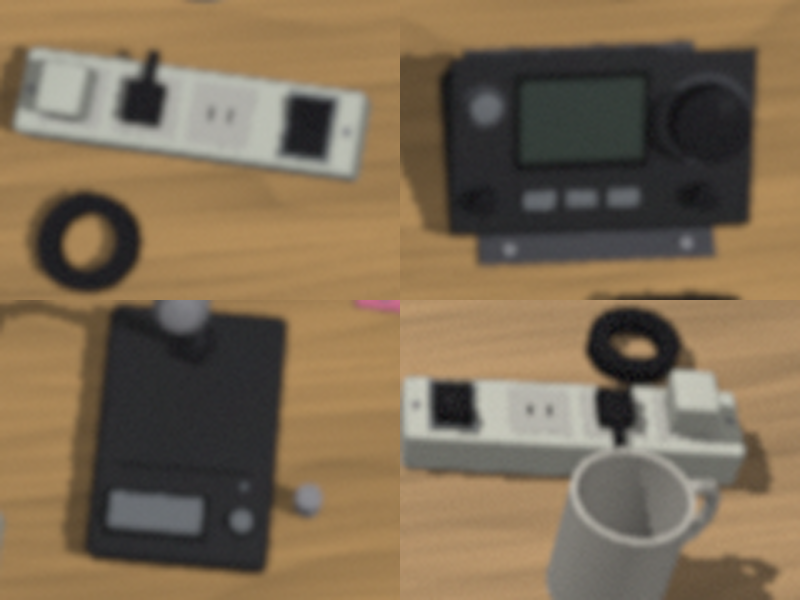

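The composite shows the rocker at top px (227.7,257.8), the power button at (411,247) and the bar centre at (291.5,249). The strip and mic are turned slightly clockwise, and the controller hardly at all.

```bash
cat >> h.py <<'E'
def move_to(p,yaw,tilt=0):
    """tool-frame shift (cm) and rotvec needed; tilt leans the gripper to the robot (tool x ~ -world x)"""
    from scipy.spatial.transform import Rotation as Ro
    s=monitor.observe(); R0=Ro.from_euler('xyz',s['tool_rot'])
    R1=Ro.from_euler('z',yaw)*Ro.from_euler('x',np.pi)*Ro.from_euler('y',-tilt)
    d=R0.inv().apply(np.array(p)-s['position'])*100; w=(R0.inv()*R1).as_rotvec()
    print('pos',s['position'].round(4),'rot',s['tool_rot'].round(3),'shift cm',d.round(2),'turn',w.round(3),'t',s['clock'],'F',s['force'].round(1))
E
python3 - <<'E'
from h import *
c=grab('top')
T=lambda x,y,ox,oy:(ox+x/10*3,oy+y/10*3)
def P(x,y,ox,oy,z): return atz(c,*T(x,y,ox,oy),z)
def yaw(a,b): d=a-b; return np.arctan2(-d[0],d[1]).round(3)  # a=left end,b=right end
print('strip yaw',yaw(P(18,132,135,220,.036),P(356,180,135,220,.036)),yaw(P(35,47,135,220,.036),P(368,95,135,220,.036)))
print('rocker',P(309,126,135,220,.045).round(4))
print('ctl yaw',yaw(P(478-400,263,385,215,.005),P(715-400,255,385,215,.005)),yaw(P(52,232,385,215,.02),P(348,222,385,215,.02)))
f1=P(52,232,385,215,.02);f2=P(348,222,385,215,.02);print('front',f1,f2)
for z in(.055,.06,.065,.07):
    b=P(87,107,385,215,z); print('pow',b.round(4),'face-model z',.02+(b[0]-(f1[0]))*.4663+.0082+.0038*.0)
print('mic yaw',yaw(P(88,253,245,185,.028),P(266,271,245,185,.028)),'bar',P(155,213,245,185,.038).round(4))
print('head',atz(c,300,188,.22).round(3))
move_to([.44,.25,.19],3.0)
E
```

```text
strip yaw -0.211 -0.214
rocker [0.4842 0.1878 0.045 ]
ctl yaw -0.036 -0.036
front [ 0.40114515 -0.1908994   0.02      ] [ 0.39399633 -0.38953505  0.02      ]
pow [ 0.4782 -0.2165  0.055 ] face-model z 0.06414641880603196
pow [ 0.4774 -0.2155  0.06  ] face-model z 0.06375771303036498
pow [ 0.4766 -0.2145  0.065 ] face-model z 0.06336900725469807
pow [ 0.4757 -0.2135  0.07  ] face-model z 0.0629803014790311
mic yaw -0.171 bar [0.4956 0.0465 0.038 ]
head [0.58  0.016 0.22 ]
pos [0.2456 0.5747 0.1926] rot [-3.142 -0.     2.738] shift cm [-30.64 -22.22   0.26] turn [ 0.    -0.    -0.262] t 1.1 F [ 0.8  0.6 -0. ]
```

```bash
python3 -m handwheel '[{"dx":-3.8,"dy":-2.8,"claw":0},{"dx":-3.8,"dy":-2.8,"claw":0},{"dx":-3.8,"dy":-2.8,"claw":0},{"dx":-3.8,"dy":-2.8,"claw":0},{"dx":-3.8,"dy":-2.8,"claw":0},{"dx":-3.8,"dy":-2.8,"claw":0},{"dx":-3.8,"dy":-2.8,"wz":-0.1,"claw":0},{"dx":-3.8,"dy":-2.8,"wz":-0.09,"claw":0}]' 40; python3 -c "
from h import *
move_to([.5,.186,.075],2.93)"
```

```text
pos [0.2456 0.5747 0.1926] rot [-3.142 -0.     2.738] shift cm [-38.67 -25.75  11.76] turn [ 0.    -0.    -0.192] t 1.1 F [ 0.8  0.6 -0. ]schema error: expected keys dx, dy, dz, wx, wy, wz, claw
```

All keys are required in every row.

```bash
python3 -m handwheel '[{"dx":-3.8,"dy":-2.8,"dz":0,"wx":0,"wy":0,"wz":0,"claw":0},{"dx":-3.8,"dy":-2.8,"dz":0,"wx":0,"wy":0,"wz":0,"claw":0},{"dx":-3.8,"dy":-2.8,"dz":0,"wx":0,"wy":0,"wz":0,"claw":0},{"dx":-3.8,"dy":-2.8,"dz":0,"wx":0,"wy":0,"wz":0,"claw":0},{"dx":-3.8,"dy":-2.8,"dz":0,"wx":0,"wy":0,"wz":0,"claw":0},{"dx":-3.8,"dy":-2.8,"dz":0,"wx":0,"wy":0,"wz":0,"claw":0},{"dx":-3.8,"dy":-2.8,"dz":0,"wx":0,"wy":0,"wz":-0.1,"claw":0},{"dx":-3.8,"dy":-2.8,"dz":0,"wx":0,"wy":0,"wz":-0.09,"claw":0}]' 40; python3 -c "
from h import *
move_to([.5,.186,.075],2.93)"
```

```text
clock: 2.1
position: [0.4417, 0.2506, 0.1929]
tool_rot: [3.141, 0.0, 2.931]
force: [0.4, 1.2, -0.5]
grip_width: 0.0003
finger_force: 0.0
pos [0.4417 0.2506 0.1929] rot [3.141 0.    2.931] shift cm [-7.05 -5.1  11.79] turn [0.    0.    0.001] t 2.1 F [ 0.4  1.2 -0.5]
```

```bash
python3 -m handwheel '[{"dx":-3.5,"dy":-2.5,"dz":1.8,"wx":0,"wy":0,"wz":0,"claw":0},{"dx":-3.5,"dy":-2.5,"dz":3,"wx":0,"wy":0,"wz":0,"claw":0},{"dx":0,"dy":0,"dz":3,"wx":0,"wy":0,"wz":0,"claw":0},{"dx":0,"dy":0,"dz":3,"wx":0,"wy":0,"wz":0,"claw":0},{"dx":0,"dy":0,"dz":0.8,"wx":0,"wy":0,"wz":0,"claw":0}]'; python3 -c "
from h import *
move_to([.5,.186,.06],2.93)
for n in('top','scene'):
    c=grab(n);p=proj(c,monitor.observe()['position']);q=proj(c,[.484,.189,.045]);print(n,p,q)
    x,y=int(q[0])-40,int(q[1])-30
    cv2.imwrite('pics/a_%s.png'%n,cv2.resize(c['frame'][y:y+60,x:x+80],(400,300),interpolation=cv2.INTER_CUBIC));print(x,y)
cv2.imwrite('pics/a.png',np.hstack([cv2.imread('pics/a_top.png'),cv2.imread('pics/a_scene.png')]))
"
```

```text
clock: 2.72
position: [0.4981, 0.1878, 0.0753]
tool_rot: [-3.14, -0.002, 2.928]
force: [-0.4, 0.3, -0.5]
grip_width: -0.0001
finger_force: 0.0
pos [0.4981 0.1878 0.0753] rot [-3.140e+00 -2.000e-03  2.928e+00] shift cm [-0.23 -0.13  1.53] turn [-0.001 -0.002 -0.002] t 2.725 F [-0.4  0.3 -0.5]
top [224.9699222  249.14222081] [227.14174728 257.92687212]
187 227
scene [400.93067741 213.93963797] [398.13811413 218.62097461]
358 188
```

View pics/a.png

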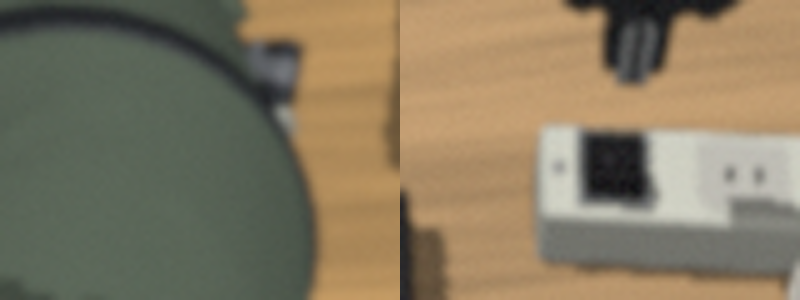

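```bash
python3 -c "
from h import *
c=grab('scene')
print(atz(c,404.4,204,.0753),atz(c,404.4,204,.095),atz(c,401,221.3,.045),atz(c,401,221.3,.047))
o,d=ray(c,404.4,204);k=(.498-o[0])/d[0];print(o+d*k)
for p in([.498,.188,.0753],[.498,.188,.0943],[.509,.185,.0753],[.487,.19,.0753]):print(p,proj(c,p))
f=c['frame'];x,y=360,150
cv2.imwrite('pics/b.png',cv2.resize(f[y:y+90,x:x+120],(800,600),interpolation=cv2.INTER_CUBIC))
"
```

```text
[0.46869964 0.20356959 0.0753    ] [0.48703661 0.19654197 0.095     ] [0.49297065 0.19353939 0.045     ] [0.4947012  0.19287798 0.047     ]
[0.498      0.19234026 0.10677832]
[0.498, 0.188, 0.0753] [400.72361557 214.08180791]
[0.498, 0.188, 0.0943] [401.75399733 208.17080034]
[0.509, 0.185, 0.0753] [400.56775637 217.83599773]
[0.487, 0.19, 0.0753] [400.43989917 210.4239141 ]
```

View pics/b.png

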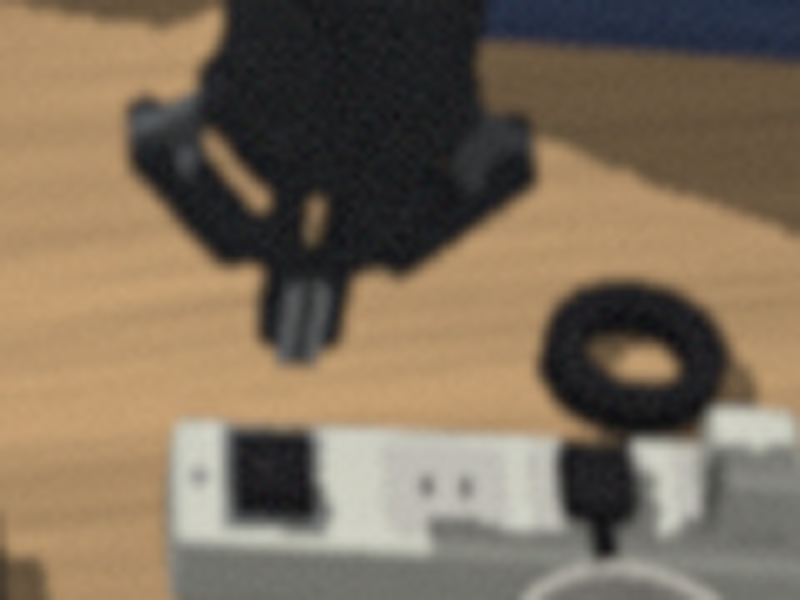

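```bash
python3 -c "
from h import *
c=grab('scene');t=grab('top')
print('scene -y end corners near/far',atz(c,386.7,213.3,.036).round(4),atz(c,385.5,231.75,.036).round(4))
print('top far/near',atz(t,135+.3*368,220+.3*95,.036).round(4),atz(t,135+.3*356,220+.3*180,.036).round(4))
print('base',proj(c,[0,0,0]),proj(t,[0,0,0]),c['cx'],c['cy'],t['cx'],t['cy'])
print(monitor.observe()['position'],monitor.observe()['qpos'])
"
```

```text
scene -y end corners near/far [0.456  0.1694 0.036 ] [0.5115 0.1543 0.036 ]
top far/near [0.504  0.1491 0.036 ] [0.4474 0.1594 0.036 ]
base [296.93794518 116.91089319] [328.35306142 482.01740671] 317.7412391760331 239.91106767274536 317.9537288934136 232.1153794233852
[0.49943529 0.1885185  0.07771594] [-0.49098352  0.53695161  0.02567715  1.94230038 -0.0213181   0.66101394
  0.90497744]
```

```bash
python3 -c "
from h import *
c=grab('scene');t=grab('top')
P=[.2456,.5747,.1926]
print(proj(c,P),proj(t,P), c['R'],c['t'])
im=cv2.imread('pics/scene1.png');x,y=500,0
a=cv2.resize(im[y:y+105,x:x+140],(400,300),interpolation=cv2.INTER_CUBIC)
b=cv2.resize(t['frame'][195:285,170:290],(400,300),interpolation=cv2.INTER_CUBIC)
cv2.imwrite('pics/d.png',np.hstack([a,b]))
"
```

```text
[536.26957734  90.81141706] [  5.47808655 389.06820653] [[ 0.12343908  0.99222683 -0.01577054]
 [ 0.76103419 -0.10485242 -0.64018195]
 [-0.63685929  0.06702155 -0.76806143]] [-0.06232594 -0.36850424  1.40955145]
```

View pics/d.png

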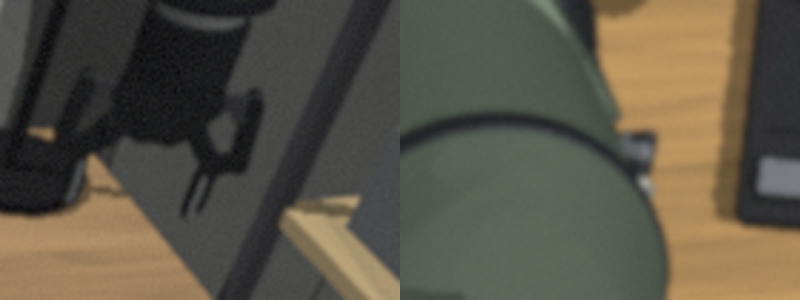

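```bash
python3 -c "
from h import *
c=grab('scene');t=grab('top')
p=np.array([.4985,.1882,.0765]);y=np.array([.21,.978,0])
for h in(.05,.065,.08):
  for s in(-.057,.057):
    q=p+y*s+[0,0,h];print(h,s,proj(c,q).round(1),proj(t,q).round(1))
print('b.png observed scene (381,168) (438.7,172.5); top knuckle (242,240)')
for i in range(5): s=monitor.observe();print(s['position'],s['clock']);grab('top')
"
```

```text
0.05 -0.057 [377.  196.5] [247.8 248.6]
0.05 0.057 [430.6 199.3] [193.2 240.9]
0.065 -0.057 [377.5 191.5] [246.8 247.3]
0.065 0.057 [431.8 194.3] [191.4 239.5]
0.08 -0.057 [378.1 186.4] [245.8 246. ]
0.08 0.057 [433.  189.2] [189.6 238.1]
b.png observed scene (381,168) (438.7,172.5); top knuckle (242,240)
[0.49916019 0.18836059 0.07726012] 3.175
[0.49907624 0.18832068 0.07710222] 3.225
[0.49899992 0.18826946 0.07695282] 3.275
[0.49897572 0.188201   0.07686565] 3.325
[0.49891487 0.18819123 0.07676269] 3.375
```

```bash
python3 -m handwheel '[{"dx":-0.2,"dy":0,"dz":1,"wx":0,"wy":0,"wz":0,"claw":0},{"dx":0,"dy":0,"dz":0.7,"wx":0,"wy":0,"wz":0,"claw":0},{"dx":0,"dy":0,"dz":0.0,"wx":0,"wy":0,"wz":0,"claw":0}]'; python3 -c "
from h import *
c=grab('scene')
x,y=360,170
a=cv2.resize(c['frame'][y:y+75,x:x+100],(800,600),interpolation=cv2.INTER_CUBIC)
cv2.imwrite('pics/e.png',a)
for p in([.501,.188,.06],[.512,.186,.06]): print((proj(c,p)-[x,y])*8)
print(monitor.observe()['force'],monitor.observe()['position'])
"
```

```text
clock: 3.8
position: [0.5003, 0.1875, 0.0587]
tool_rot: [-3.141, -0.001, 2.928]
force: [-0.8, 0.1, 1.1]
grip_width: -0.0004
finger_force: 0.0
[321.8184442  397.62489006]
[324.06485302 427.322279  ]
[ 0.30232159 -0.3364018  -0.10759896] [0.5005473  0.18760565 0.05914335]
```

View pics/e.png

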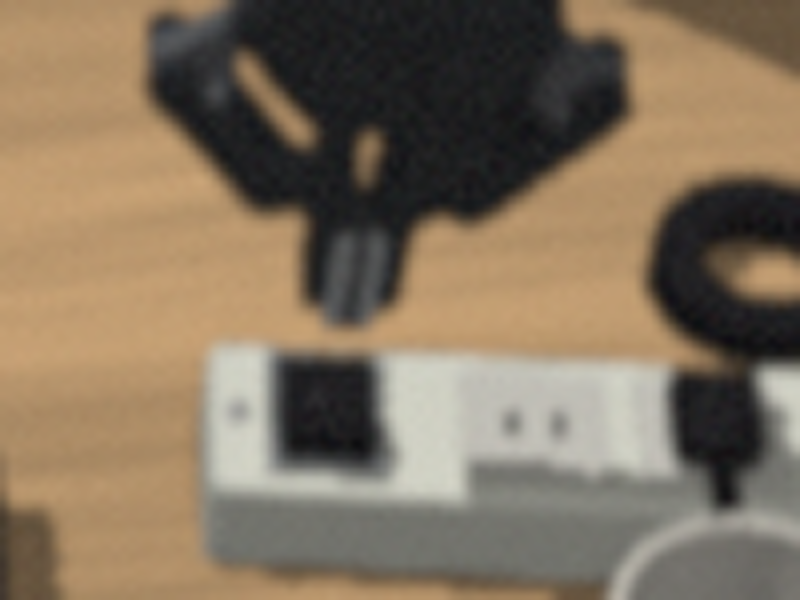

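The tip is at crop (348,322) and the rocker at (328,412), so the tip sits about 35–40 mm higher than the reported pose implies. I'll go down in guarded steps and watch the force.

```bash
python3 -m handwheel '[{"dx":0,"dy":0,"dz":0.4,"wx":0,"wy":0,"wz":0,"claw":0},{"dx":0,"dy":0,"dz":0.3,"wx":0,"wy":0,"wz":0,"claw":0}]';  python3 -m handwheel '[{"dx":0,"dy":0,"dz":0.2,"wx":0,"wy":0,"wz":0,"claw":0},{"dx":0,"dy":0,"dz":0.0,"wx":0,"wy":0,"wz":0,"claw":0}]'; python3 -c "
from h import *
c=grab('scene')
x,y=360,170
a=cv2.resize(c['frame'][y:y+75,x:x+100],(800,600),interpolation=cv2.INTER_CUBIC)
cv2.imwrite('pics/f.png',a)
m=c['frame'][150:235,385:425].max(2)
print(monitor.observe()['force'],monitor.observe()['position'])
"
```

```text
clock: 4.1
position: [0.5008, 0.1878, 0.0524]
tool_rot: [3.142, 0.0, 2.928]
force: [0.7, 0.7, 0.6]
grip_width: 0.0004
finger_force: 0.0
clock: 4.35
position: [0.5007, 0.1877, 0.0505]
tool_rot: [-3.141, -0.0, 2.928]
force: [0.1, 0.2, -0.0]
grip_width: 0.0002
finger_force: 0.0
[-0.71985495  0.55397439  0.32303793] [0.50081942 0.18776445 0.05059659]
```

```bash
python3 -m handwheel '[{"dx":0,"dy":0,"dz":0.3,"wx":0,"wy":0,"wz":0,"claw":0},{"dx":0,"dy":0,"dz":0.0,"wx":0,"wy":0,"wz":0,"claw":0}]';  python3 -m handwheel '[{"dx":0,"dy":0,"dz":0.3,"wx":0,"wy":0,"wz":0,"claw":0},{"dx":0,"dy":0,"dz":0.0,"wx":0,"wy":0,"wz":0,"claw":0}]'; python3 -m handwheel '[{"dx":0,"dy":0,"dz":0.3,"wx":0,"wy":0,"wz":0,"claw":0},{"dx":0,"dy":0,"dz":0.0,"wx":0,"wy":0,"wz":0,"claw":0}]'
```

```text
clock: 4.65
position: [0.5007, 0.1877, 0.0474]
tool_rot: [-3.141, -0.0, 2.928]
force: [-0.0, 0.0, 0.0]
grip_width: -0.0
finger_force: 0.0
clock: 4.9
position: [0.5006, 0.1877, 0.0443]
tool_rot: [-3.141, -0.0, 2.928]
force: [0.0, -0.6, -0.6]
grip_width: 0.0001
finger_force: 0.0
clock: 5.15
position: [0.5007, 0.1876, 0.0414]
tool_rot: [-3.141, -0.0, 2.928]
force: [0.1, -0.6, -0.6]
grip_width: 0.0
finger_force: 0.0
```

```bash
python3 -m handwheel '[{"dx":0,"dy":0,"dz":0.4,"wx":0,"wy":0,"wz":0,"claw":0},{"dx":0,"dy":0,"dz":0.2,"wx":0,"wy":0,"wz":0,"claw":0}]';  python3 -m handwheel '[{"dx":0,"dy":0,"dz":0.4,"wx":0,"wy":0,"wz":0,"claw":0},{"dx":0,"dy":0,"dz":0.2,"wx":0,"wy":0,"wz":0,"claw":0},{"dx":0,"dy":0,"dz":0,"wx":0,"wy":0,"wz":0,"claw":0}]';  python3 -c "
from h import *
c=grab('scene')
x,y=360,170
a=cv2.resize(c['frame'][y:y+75,x:x+100],(800,600),interpolation=cv2.INTER_CUBIC)
cv2.imwrite('pics/g.png',a)
"
```

```text
clock: 5.4
position: [0.5007, 0.1877, 0.0353]
tool_rot: [-3.141, -0.0, 2.928]
force: [0.5, -0.4, -0.1]
grip_width: -0.0
finger_force: 0.0
clock: 5.78
position: [0.5007, 0.1877, 0.0294]
tool_rot: [-3.141, -0.0, 2.928]
force: [0.3, -0.6, -0.7]
grip_width: -0.0003
finger_force: 0.0
```

View pics/g.png

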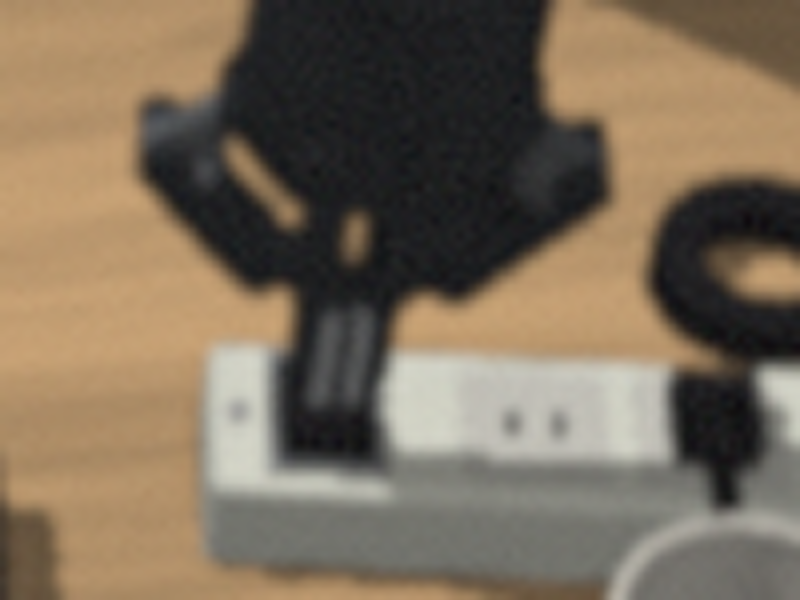

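The fingertip, at crop (340,410), is coming down over the rocker at (328,412). There is still no contact with the reported z at 0.029, so the offset is real. I'll continue in guarded steps.

```bash
for i in 1; do python3 -m handwheel '[{"dx":0,"dy":0,"dz":0.3,"wx":0,"wy":0,"wz":0,"claw":0},{"dx":0,"dy":0,"dz":0.2,"wx":0,"wy":0,"wz":0,"claw":0}]' ; python3 -m handwheel '[{"dx":0,"dy":0,"dz":0.3,"wx":0,"wy":0,"wz":0,"claw":0},{"dx":0,"dy":0,"dz":0,"wx":0,"wy":0,"wz":0,"claw":0}]';python3 -m handwheel '[{"dx":0,"dy":0,"dz":0.2,"wx":0,"wy":0,"wz":0,"claw":0},{"dx":0,"dy":0,"dz":0,"wx":0,"wy":0,"wz":0,"claw":0}]'; done | grep -E 'pos|force:'
```

```text
position: [0.5008, 0.1877, 0.0244]
force: [1.1, 0.4, 0.5]
finger_force: 0.0
position: [0.5006, 0.1877, 0.0213]
force: [0.7, 0.8, -0.2]
finger_force: 0.0
position: [0.5007, 0.1877, 0.0195]
force: [0.1, 0.1, -0.3]
finger_force: 0.0
```

```bash
(python3 -m handwheel '[{"dx":0,"dy":0,"dz":0.2,"wx":0,"wy":0,"wz":0,"claw":0},{"dx":0,"dy":0,"dz":0,"wx":0,"wy":0,"wz":0,"claw":0}]' ; python3 -m handwheel '[{"dx":0,"dy":0,"dz":0.2,"wx":0,"wy":0,"wz":0,"claw":0},{"dx":0,"dy":0,"dz":0,"wx":0,"wy":0,"wz":0,"claw":0}]';python3 -m handwheel '[{"dx":0,"dy":0,"dz":0.2,"wx":0,"wy":0,"wz":0,"claw":0},{"dx":0,"dy":0,"dz":0,"wx":0,"wy":0,"wz":0,"claw":0}]') | grep -E 'pos|force:'; python3 -c "
from h import *
c=grab('scene')
x,y=360,170
a=cv2.resize(c['frame'][y:y+75,x:x+100],(800,600),interpolation=cv2.INTER_CUBIC)
cv2.imwrite('pics/i.png',a)
"
```

```text
position: [0.5007, 0.1877, 0.0175]
force: [0.7, -0.1, -0.2]
finger_force: 0.0
position: [0.5007, 0.1877, 0.0154]
force: [0.7, 0.0, 0.2]
finger_force: 0.0
position: [0.5007, 0.1877, 0.0134]
force: [0.4, 0.6, -0.8]
finger_force: 0.0
```

View pics/i.png

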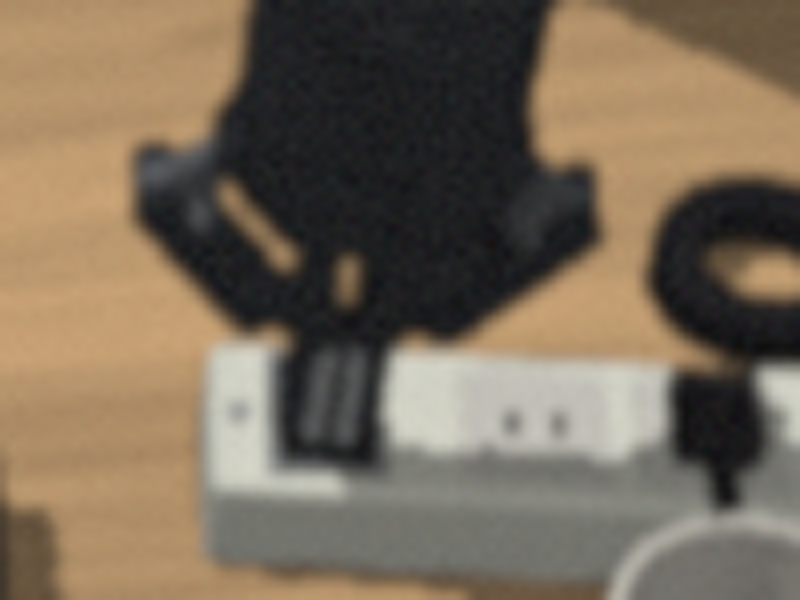

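The tip is now at crop (332,448), just above the raised half, whose far edge is at row 465. Still no contact.

```bash
(python3 -m handwheel '[{"dx":0,"dy":0,"dz":0.2,"wx":0,"wy":0,"wz":0,"claw":0},{"dx":0,"dy":0,"dz":0,"wx":0,"wy":0,"wz":0,"claw":0}]' ; python3 -m handwheel '[{"dx":0,"dy":0,"dz":0.2,"wx":0,"wy":0,"wz":0,"claw":0},{"dx":0,"dy":0,"dz":0,"wx":0,"wy":0,"wz":0,"claw":0}]';python3 -m handwheel '[{"dx":0,"dy":0,"dz":0.2,"wx":0,"wy":0,"wz":0,"claw":0},{"dx":0,"dy":0,"dz":0,"wx":0,"wy":0,"wz":0,"claw":0}]') | grep -E 'pos|force:'
```

```text
position: [0.5008, 0.1877, 0.0115]
force: [-0.2, -0.3, -0.0]
finger_force: 0.0
position: [0.5014, 0.1877, 0.0097]
force: [2.0, -0.1, 3.3]
finger_force: 1.5
position: [0.5011, 0.1878, 0.0077]
force: [2.5, 0.2, 2.7]
finger_force: 1.6
```

```bash
(python3 -m handwheel '[{"dx":0,"dy":0,"dz":0.2,"wx":0,"wy":0,"wz":0,"claw":0},{"dx":0,"dy":0,"dz":0,"wx":0,"wy":0,"wz":0,"claw":0}]' ; python3 -m handwheel '[{"dx":0,"dy":0,"dz":0.2,"wx":0,"wy":0,"wz":0,"claw":0},{"dx":0,"dy":0,"dz":0,"wx":0,"wy":0,"wz":0,"claw":0}]';python3 -m handwheel '[{"dx":0,"dy":0,"dz":0.1,"wx":0,"wy":0,"wz":0,"claw":0},{"dx":0,"dy":0,"dz":0,"wx":0,"wy":0,"wz":0,"claw":0}]') | grep -E 'pos|force:'
```

```text
position: [0.5006, 0.1878, 0.0055]
force: [1.4, -0.6, 1.7]
finger_force: 1.2
position: [0.5009, 0.1878, 0.0041]
force: [-0.2, -0.9, 16.8]
finger_force: 8.7
position: [0.501, 0.1878, 0.0039]
force: [-5.6, -2.8, 36.8]
finger_force: 18.2
```

The rocker gave way from about 0.0105 and stopped hard at 0.0042, so it is on. That stop puts the real tip 39 mm behind the reported TCP. I'll lift and go to the controller, passing in front of the microphone.

```bash
python3 -m handwheel '[{"dx":0,"dy":0,"dz":-4,"wx":0,"wy":0,"wz":0,"claw":0},{"dx":0,"dy":0,"dz":-5,"wx":0,"wy":0,"wz":0,"claw":0},{"dx":1.3,"dy":-5,"dz":0,"wx":0,"wy":0,"wz":0,"claw":0},{"dx":1.3,"dy":-5,"dz":0,"wx":0,"wy":0,"wz":0,"claw":0},{"dx":1.3,"dy":-5,"dz":0,"wx":0,"wy":0,"wz":0,"claw":0},{"dx":-1.3,"dy":-5,"dz":0,"wx":0,"wy":0,"wz":0,"claw":0},{"dx":-1.3,"dy":-5,"dz":0,"wx":0,"wy":0,"wz":0,"claw":0},{"dx":-1.3,"dy":-5,"dz":0,"wx":0,"wy":0,"wz":0,"claw":0}]' | grep -E 'clock|pos|force:'; python3 -c "
from h import *
t=grab('top')
for k in('supply','ptt','desk_mic'):
  for m in optics.masks_of(k,'top')[:1]:
    ys,xs=np.nonzero(m['region']);print(k,m['p'],m['rect'],xs.mean(),ys.mean())
move_to([.44,-.2145,.09],3.106)
move_to([.44,-.2145,.09],3.106,.436)
"
```

```text
clock: 9.88
position: [0.4364, -0.1067, 0.0924]
force: [-0.1, 0.7, 0.5]
finger_force: 0.0
supply 0.74 [218.5, 247.7, 15.0, 18.3] 226.60747663551402 257.2897196261682
ptt 0.61 [277.1, 238.5, 28.2, 18.8] 291.8576271186441 248.92203389830507
desk_mic 0.79 [269.5, 177.6, 63.9, 89.7] 300.2017463235294 225.41613051470588
pos [ 0.4364 -0.106   0.0922] rot [ 3.142e+00 -1.000e-03  2.926e+00] shift cm [ -2.68 -10.52   0.22] turn [ 0.    -0.001 -0.18 ] t 10.075 F [-0.   0.2 -0.8]
pos [ 0.4364 -0.106   0.0922] rot [ 3.142e+00 -1.000e-03  2.926e+00] shift cm [ -2.68 -10.52   0.22] turn [-0.039 -0.436 -0.177] t 10.075 F [-0.   0.2 -0.8]
```

```bash
python3 -m handwheel '[{"dx":-1.3,"dy":-5.2,"dz":0,"wx":0,"wy":0,"wz":-0.09,"claw":0},{"dx":-1.3,"dy":-5.2,"dz":0,"wx":0,"wy":0,"wz":-0.09,"claw":0},{"dx":0,"dy":0,"dz":0,"wx":0,"wy":-0.145,"wz":0,"claw":0},{"dx":0,"dy":0,"dz":0,"wx":0,"wy":-0.145,"wz":0,"claw":0},{"dx":0,"dy":0,"dz":0,"wx":0,"wy":-0.146,"wz":0,"claw":0},{"dx":0,"dy":0,"dz":0,"wx":0,"wy":0,"wz":0,"claw":0}]' | grep -E 'clock|pos|rot|force:'; python3 -c "
from h import *
from scipy.spatial.transform import Rotation as Ro
move_to([.477,-.2145,.0645],3.106,.436)
c=grab('scene');x,y=180,160
cv2.imwrite('pics/j.png',cv2.resize(c['frame'][y:y+90,x:x+120],(800,600),interpolation=cv2.INTER_CUBIC))
s=monitor.observe();R=Ro.from_euler('xyz',s['tool_rot']).as_matrix();p=s['position']
T=[.4768,-.2145,.0635]
for n,q in(('tool off',p-.039*R[:,2]),('world off',p+[0,0,.039]),('target',np.array(T))):print(n,q.round(4),((proj(c,q)-[x,y])*6.667).round(0))
"
```

```text
clock: 10.82
position: [0.4473, -0.2122, 0.1046]
tool_rot: [3.12, 0.36, 3.106]
force: [0.1, 0.0, -0.2]
finger_force: 0.0
pos [ 0.4473 -0.2122  0.1046] rot [3.12  0.36  3.106] shift cm [-1.37 -0.23  4.8 ] turn [ 0.021 -0.076 -0.001] t 10.825 F [ 0.1  0.  -0.2]
tool off [ 0.4342 -0.2124  0.141 ] [230. 204.]
world off [ 0.448  -0.2121  0.1435] [229. 228.]
target [ 0.4768 -0.2145  0.0635] [264. 461.]
```

View pics/j.png

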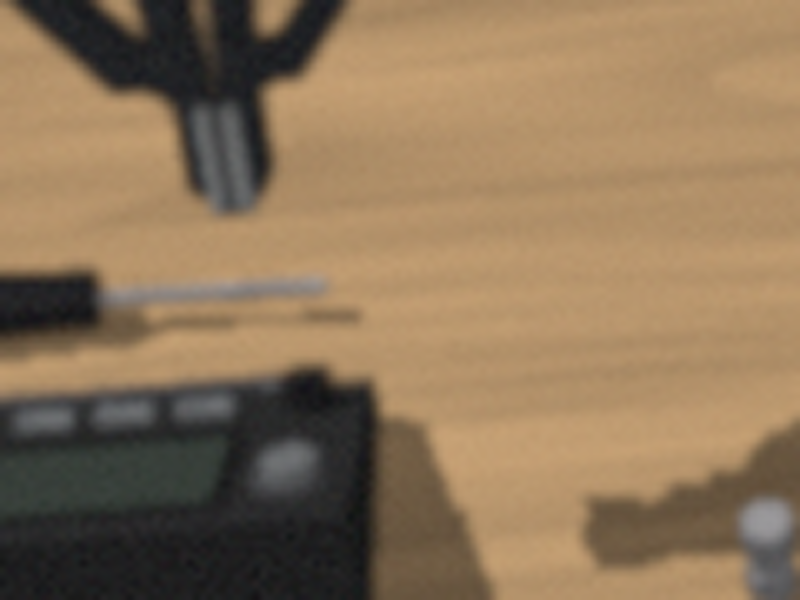

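The fingertip is at crop (235,210) and matches an offset along the tool axis. The power button is at (285,465), within a few mm of the target. I'll finish the tilt and hover 20 mm above it.

```bash
python3 -m handwheel '[{"dx":-0.6,"dy":0,"dz":1.5,"wx":0.021,"wy":-0.076,"wz":0,"claw":0},{"dx":-0.6,"dy":0,"dz":2.5,"wx":0,"wy":0,"wz":0,"claw":0},{"dx":0,"dy":0,"dz":0,"wx":0,"wy":0,"wz":0,"claw":0}]' | grep -E 'clock|pos|rot|force:'; python3 -c "
from h import *
move_to([.4855,-.2123,.0463],3.106,.436)"
```

```text
clock: 11.25
position: [0.4808, -0.2194, 0.098]
tool_rot: [3.119, 0.397, 3.107]
force: [-0.5, -0.0, 0.1]
finger_force: 0.0
pos [ 0.4808 -0.2194  0.098 ] rot [3.119 0.397 3.107] shift cm [1.59 0.61 4.96] turn [ 0.023 -0.039  0.001] t 11.25 F [-0.5 -0.   0.1]
```

```bash
python3 -c "
from h import *
s=monitor.observe();print(s['qpos'].round(3),s['position'],s['tool_rot'])"
```

```text
[ 0.606  0.402 -0.211  2.25  -0.567  0.163  2.513] [ 0.48084211 -0.21935773  0.09804094] [3.11925399 0.39653765 3.10732475]
```

Joint 7 is at its limit, so I'll back off, straighten, and flip the tool half a turn. The shut tip is symmetric.

```bash
python3 -m handwheel '[{"dx":0,"dy":0,"dz":-2,"wx":0,"wy":0.18,"wz":0,"claw":0},{"dx":0,"dy":0,"dz":-1,"wx":0,"wy":0.18,"wz":0,"claw":0},{"dx":0,"dy":0,"dz":0,"wx":0,"wy":0,"wz":0.18,"claw":0},{"dx":0,"dy":0,"dz":0,"wx":0,"wy":0,"wz":0.18,"claw":0},{"dx":0,"dy":0,"dz":0,"wx":0,"wy":0,"wz":0.18,"claw":0},{"dx":0,"dy":0,"dz":0,"wx":0,"wy":0,"wz":0.18,"claw":0},{"dx":0,"dy":0,"dz":0,"wx":0,"wy":0,"wz":0.18,"claw":0},{"dx":0,"dy":0,"dz":0,"wx":0,"wy":0,"wz":0.18,"claw":0}]' | grep -E 'clock|pos|rot|force:'; python3 -m handwheel '[{"dx":0,"dy":0,"dz":0,"wx":0,"wy":0,"wz":0.18,"claw":0},{"dx":0,"dy":0,"dz":0,"wx":0,"wy":0,"wz":0.18,"claw":0},{"dx":0,"dy":0,"dz":0,"wx":0,"wy":0,"wz":0.18,"claw":0},{"dx":0,"dy":0,"dz":0,"wx":0,"wy":0,"wz":0.18,"claw":0},{"dx":0,"dy":0,"dz":0,"wx":0,"wy":0,"wz":0.18,"claw":0},{"dx":0,"dy":0,"dz":0,"wx":0,"wy":0,"wz":0.18,"claw":0},{"dx":0,"dy":0,"dz":0,"wx":0,"wy":0,"wz":0.18,"claw":0},{"dx":0,"dy":0,"dz":0,"wx":0,"wy":0,"wz":0.18,"claw":0}]' | grep -E 'clock|pos|rot|force:'; sed -i "s/Ro.from_euler('y',-tilt)/Ro.from_euler('y',-tilt if np.cos(yaw)<0 else tilt)/" h.py
python3 -c "
from h import *
move_to([.45,-.2123,.11],-.036)
move_to([.45,-.2123,.11],-.036,.436);print(monitor.observe()['qpos'].round(3))"
```

```text
clock: 12.25
position: [0.4769, -0.2158, 0.1024]
tool_rot: [2.924, 0.068, 2.026]
force: [-0.7, 0.4, -0.8]
finger_force: 0.0
clock: 13.25
position: [0.4768, -0.2155, 0.1024]
tool_rot: [3.045, -0.207, 0.604]
force: [-0.2, -0.1, -0.5]
finger_force: 0.0
pos [ 0.4768 -0.2155  0.1024] rot [ 3.045 -0.207  0.604] shift cm [-1.82 -1.66 -1.33] turn [ 0.027 -0.23   0.627] t 13.25 F [-0.2 -0.1 -0.5]
pos [ 0.4768 -0.2155  0.1024] rot [ 3.045 -0.207  0.604] shift cm [-1.82 -1.66 -1.33] turn [-0.109  0.192  0.617] t 13.25 F [-0.2 -0.1 -0.5]
[-0.205  0.565  0.82   2.149 -1.016  0.65   0.37 ]
```

```bash
python3 -m handwheel '[{"dx":-0.4,"dy":-0.4,"dz":-0.3,"wx":0,"wy":0,"wz":0.16,"claw":0},{"dx":-0.4,"dy":-0.4,"dz":-0.3,"wx":0,"wy":0,"wz":0.16,"claw":0},{"dx":-0.4,"dy":-0.4,"dz":-0.3,"wx":0,"wy":0,"wz":0.16,"claw":0},{"dx":-0.4,"dy":-0.2,"dz":-0.3,"wx":0,"wy":0,"wz":0.14,"claw":0},{"dx":0,"dy":0,"dz":0,"wx":0,"wy":0,"wz":0,"claw":0}]' | grep -E 'clock|pos|rot|force:';
python3 -c "
from h import *
move_to([.4855,-.2123,.0463],-.036,.436);print(monitor.observe()['qpos'].round(3))"
```

```text
clock: 13.88
position: [0.4545, -0.2088, 0.1097]
tool_rot: [-3.1, -0.224, -0.024]
force: [0.3, -0.5, 0.1]
finger_force: 0.0
pos [ 0.4545 -0.2088  0.1097] rot [-3.1   -0.224 -0.024] shift cm [1.62 0.56 6.85] turn [-0.045  0.212  0.007] t 13.875 F [ 0.3 -0.5  0.1]
[-0.312  0.594  0.989  2.201 -1.104  0.724 -0.135]
```

```bash
python3 -m handwheel '[{"dx":0.2,"dy":0.2,"dz":0,"wx":-0.045,"wy":0.1,"wz":0,"claw":0},{"dx":0.2,"dy":0.2,"dz":0,"wx":0,"wy":0.112,"wz":0,"claw":0},{"dx":0,"dy":0.2,"dz":1.5,"wx":0,"wy":0,"wz":0,"claw":0},{"dx":0,"dy":0,"dz":1.5,"wx":0,"wy":0,"wz":0,"claw":0},{"dx":0,"dy":0,"dz":0,"wx":0,"wy":0,"wz":0,"claw":0}]' | grep -E 'clock|pos|rot|force:';
python3 -c "
from h import *
move_to([.4855,-.2123,.0463],-.036,.436);print(monitor.observe()['qpos'].round(3))"
```

```text
clock: 14.5
position: [0.4621, -0.2135, 0.0685]
tool_rot: [-3.123, -0.334, -0.037]
force: [-1.0, 0.4, 0.5]
finger_force: 0.0
pos [ 0.4621 -0.2135  0.0685] rot [-3.123 -0.334 -0.037] shift cm [ 1.48 -0.16  2.86] turn [-0.018  0.102 -0.002] t 14.5 F [-1.   0.4  0.5]
[ 0.171  0.47   0.312  2.287 -1.255  0.298  0.023]
```

Joint 5 is near its limit at a 19° tilt. Being 6° off the normal is fine for a 20 mm button standing 9 mm proud, so I'll move in with this tilt.

```bash
python3 -m handwheel '[{"dx":0.6,"dy":-0.1,"dz":1.5,"wx":0,"wy":0,"wz":0,"claw":0},{"dx":0.5,"dy":0,"dz":1.5,"wx":0,"wy":0,"wz":0,"claw":0},{"dx":0,"dy":0,"dz":0,"wx":0,"wy":0,"wz":0,"claw":0}]' | grep -E 'clock|pos|rot|force:'
cat >> h.py <<'E'
def tip():
    from scipy.spatial.transform import Rotation as Ro
    s=monitor.observe();R=Ro.from_euler('xyz',s['tool_rot']).as_matrix();q=s['position']-.039*R[:,2]
    print('tip',q.round(4),'toolz',R[:,2].round(3),'q',s['qpos'].round(3),'F',s['force'].round(1),s['clock']);return q,R
E
python3 -c "
from h import *
q,R=tip();n=np.array([-.4226,.0152,.906]);p=np.array([.4775,-.212,.0635])
print('to button, tool cm',(R.T@(p-q)*100).round(2),'height along n',((q-p)@n).round(4))"
```

```text
clock: 14.88
position: [0.4823, -0.2129, 0.0437]
tool_rot: [-3.124, -0.333, -0.037]
force: [-0.0, 0.1, -0.2]
finger_force: 0.0
tip [ 0.4695 -0.2131  0.0806] toolz [ 0.328  0.006 -0.945] q [ 0.306  0.522  0.114  2.25  -1.255  0.199  0.01 ] F [-0.   0.1 -0.2] 14.875
to button, tool cm [ 0.19 -0.11  1.87] height along n 0.0188
```

```bash
python3 -m handwheel '[{"dx":0.2,"dy":0,"dz":0.7,"wx":0,"wy":0,"wz":0,"claw":0},{"dx":0,"dy":0,"dz":0.5,"wx":0,"wy":0,"wz":0,"claw":0},{"dx":0,"dy":0,"dz":0,"wx":0,"wy":0,"wz":0,"claw":0}]' | grep -E 'clock|pos|rot|force:';
python3 -c "
from h import *
q,R=tip();n=np.array([-.4226,.0152,.906]);p=np.array([.4775,-.212,.0635])
print('to button, tool cm',(R.T@(p-q)*100).round(2),'height along n',((q-p)@n).round(4))
c=grab('scene');x,y=180,160
cv2.imwrite('pics/k.png',cv2.resize(c['frame'][y:y+90,x:x+120],(800,600),interpolation=cv2.INTER_CUBIC))
m=optics.masks_of('power','scene');print([(i['p'],i['rect']) for i in m[:3]]);print('tip px',proj(c,q),'button',proj(c,p))"
```

```text
clock: 15.25
position: [0.4882, -0.2131, 0.0338]
tool_rot: [-3.124, -0.333, -0.038]
force: [-0.1, 0.2, 0.5]
finger_force: 0.0
tip [ 0.4754 -0.2134  0.0706] toolz [ 0.327  0.006 -0.945] q [ 0.353  0.545  0.048  2.239 -1.263  0.163  0.019] F [-0.1  0.2  0.5] 15.25
to button, tool cm [-0.04 -0.13  0.74] height along n 0.0073
[(0.53, [221.3, 225.8, 6.5, 8.7])]
tip px [219.57647083 226.51796708] button [220.74881407 229.28158074]
```

Joints 5 and 6 are close to their limits here, so I'll ease the tilt a little before pressing.

```bash
python3 -m handwheel '[{"dx":-0.2,"dy":-0.1,"dz":-0.5,"wx":0,"wy":-0.06,"wz":0,"claw":0},{"dx":-0.1,"dy":0,"dz":0,"wx":0,"wy":-0.06,"wz":0,"claw":0},{"dx":0,"dy":0,"dz":0,"wx":0,"wy":0,"wz":0,"claw":0}]' | grep -E 'clock|pos|rot|force:';
python3 -c "
from h import *
q,R=tip();n=np.array([-.4226,.0152,.906]);p=np.array([.4775,-.212,.0635])
print('to button, tool cm',(R.T@(p-q)*100).round(2),'height along n',((q-p)@n).round(4))"
```

```text
clock: 15.72
position: [0.4864, -0.2113, 0.0357]
tool_rot: [-3.124, -0.229, -0.033]
force: [0.7, 0.6, -0.1]
finger_force: 0.0
tip [ 0.4776 -0.2117  0.0737] toolz [ 0.227  0.011 -0.974] q [ 0.055  0.592  0.405  2.173 -1.029  0.37  -0.265] F [ 0.7  0.6 -0.1] 15.725
to button, tool cm [-0.24  0.05  0.99] height along n 0.0092
```

```bash
(python3 -m handwheel '[{"dx":-0.1,"dy":0,"dz":0.2,"wx":0,"wy":0.05,"wz":0,"claw":0},{"dx":0,"dy":0,"dz":0.2,"wx":0,"wy":0,"wz":0,"claw":0},{"dx":0,"dy":0,"dz":0,"wx":0,"wy":0,"wz":0,"claw":0}]'; python3 -m handwheel '[{"dx":0,"dy":0,"dz":0.2,"wx":0,"wy":0,"wz":0,"claw":0},{"dx":0,"dy":0,"dz":0,"wx":0,"wy":0,"wz":0,"claw":0}]'; python3 -c "
from h import *
tip()";python3 -m handwheel '[{"dx":0,"dy":0,"dz":0.15,"wx":0,"wy":0,"wz":0,"claw":0},{"dx":0,"dy":0,"dz":0,"wx":0,"wy":0,"wz":0,"claw":0}]')| grep -E 'tip|clock|pos|rot|force:';
python3 -c "
from h import *
q,R=tip();n=np.array([-.4226,.0152,.906]);p=np.array([.4775,-.212,.0635])
print('to button, tool cm',(R.T@(p-q)*100).round(2),'height along n',((q-p)@n).round(4))"
```

```text
clock: 16.1
position: [0.4852, -0.2125, 0.0315]
tool_rot: [-3.121, -0.279, -0.039]
force: [-0.5, 0.2, 0.3]
finger_force: 0.0
clock: 16.35
position: [0.4862, -0.212, 0.0294]
tool_rot: [-3.122, -0.279, -0.037]
force: [-0.7, -0.3, 1.1]
finger_force: 0.7
tip [ 0.4755 -0.2124  0.0669] toolz [ 0.276  0.009 -0.961] q [ 0.185  0.574  0.249  2.21  -1.153  0.268 -0.12 ] F [-0.7 -0.3  1.1] 16.35
clock: 16.6
position: [0.4866, -0.2119, 0.028]
tool_rot: [-3.122, -0.279, -0.037]
force: [1.0, -2.0, 2.8]
finger_force: 1.2
tip [ 0.4758 -0.2123  0.0655] toolz [ 0.276  0.01  -0.961] q [ 0.19   0.576  0.242  2.209 -1.158  0.264 -0.116] F [ 1.  -2.   2.8] 16.6
to button, tool cm [ 0.1  -0.03  0.24] height along n 0.0025
```

```bash
(python3 -m handwheel '[{"dx":0,"dy":0,"dz":0.15,"wx":0,"wy":0,"wz":0,"claw":0},{"dx":0,"dy":0,"dz":0.1,"wx":0,"wy":0,"wz":0,"claw":0}]'; python3 -m handwheel '[{"dx":0,"dy":0,"dz":0.1,"wx":0,"wy":0,"wz":0,"claw":0},{"dx":0,"dy":0,"dz":0,"wx":0,"wy":0,"wz":0,"claw":0}]')| grep -E 'clock|pos|force:'; python3 -c "
from h import *
tip()"
```

```text
clock: 16.85
position: [0.4873, -0.2119, 0.0257]
force: [0.7, -0.5, 4.8]
finger_force: 1.9
clock: 17.1
position: [0.4875, -0.2119, 0.0247]
force: [0.7, -0.7, 6.6]
finger_force: 2.8
tip [ 0.4768 -0.2123  0.0622] toolz [ 0.276  0.01  -0.961] q [ 0.201  0.582  0.226  2.208 -1.167  0.255 -0.106] F [ 0.7 -0.7  6.6] 17.1
```

```bash
(python3 -m handwheel '[{"dx":0,"dy":0,"dz":0.08,"wx":0,"wy":0,"wz":0,"claw":0},{"dx":0,"dy":0,"dz":0,"wx":0,"wy":0,"wz":0,"claw":0}]'; python3 -m handwheel '[{"dx":0,"dy":0,"dz":0,"wx":0,"wy":0,"wz":0,"claw":0},{"dx":0,"dy":0,"dz":0,"wx":0,"wy":0,"wz":0,"claw":0},{"dx":0,"dy":0,"dz":0,"wx":0,"wy":0,"wz":0,"claw":0},{"dx":0,"dy":0,"dz":0,"wx":0,"wy":0,"wz":0,"claw":0},{"dx":0,"dy":0,"dz":0,"wx":0,"wy":0,"wz":0,"claw":0},{"dx":0,"dy":0,"dz":0,"wx":0,"wy":0,"wz":0,"claw":0},{"dx":0,"dy":0,"dz":0,"wx":0,"wy":0,"wz":0,"claw":0},{"dx":0,"dy":0,"dz":0,"wx":0,"wy":0,"wz":0,"claw":0}]')| grep -E 'clock|pos|force:'
```

```text
clock: 17.35
position: [0.4878, -0.2119, 0.0243]
force: [-4.1, 0.6, 18.2]
finger_force: 8.8
clock: 18.35
position: [0.4878, -0.2119, 0.0244]
force: [-3.0, 0.5, 17.4]
finger_force: 8.6
```

```bash
(python3 -m handwheel '[{"dx":0,"dy":0,"dz":0,"wx":0,"wy":0,"wz":0,"claw":0},{"dx":0,"dy":0,"dz":0,"wx":0,"wy":0,"wz":0,"claw":0},{"dx":0,"dy":0,"dz":0,"wx":0,"wy":0,"wz":0,"claw":0},{"dx":0,"dy":0,"dz":0,"wx":0,"wy":0,"wz":0,"claw":0},{"dx":0,"dy":0,"dz":-1,"wx":0,"wy":0,"wz":0,"claw":0},{"dx":0,"dy":0,"dz":-3,"wx":0,"wy":0,"wz":0,"claw":0},{"dx":-1,"dy":0,"dz":-3,"wx":0,"wy":-0.1,"wz":0.06,"claw":0},{"dx":-1,"dy":0,"dz":0,"wx":0,"wy":-0.08,"wz":0.07,"claw":0}]')| grep -E 'clock|pos|rot|force:'; python3 -c "
from h import *
tip(); move_to([.445,.049,.085],-.17,.1)"
```

```text
clock: 19.35
position: [0.4533, -0.2107, 0.0823]
tool_rot: [-3.096, -0.115, -0.153]
force: [0.4, 0.6, -1.4]
finger_force: 0.0
tip [ 0.4486 -0.2117  0.121 ] toolz [ 0.12   0.027 -0.992] q [-0.14   0.557  0.685  2.134 -0.792  0.607 -0.6  ] F [ 0.4  0.6 -1.4] 19.35
pos [ 0.4533 -0.2107  0.0823] rot [-3.096 -0.115 -0.153] shift cm [ -4.73 -25.55   0.34] turn [-0.047 -0.014  0.017] t 19.35 F [ 0.4  0.6 -1.4]
```

```bash
(python3 -m handwheel '[{"dx":-0.9,"dy":-4.8,"dz":0,"wx":0,"wy":0,"wz":0,"claw":0},{"dx":-0.9,"dy":-5,"dz":0,"wx":0,"wy":0,"wz":0,"claw":0},{"dx":-0.9,"dy":-5,"dz":0,"wx":-0.047,"wy":0,"wz":0,"claw":0},{"dx":-0.9,"dy":-5,"dz":0,"wx":0,"wy":-0.014,"wz":0.017,"claw":0},{"dx":-0.9,"dy":-5,"dz":0,"wx":0,"wy":0,"wz":0,"claw":0},{"dx":0,"dy":0,"dz":0,"wx":0,"wy":0,"wz":0,"claw":0}]')| grep -E 'clock|pos|rot|force:'; python3 -c "
from h import *
for n in('top','scene'):
    c=grab(n);m=optics.masks_of('ptt',n);
    for i in m[:1]: ys,xs=np.nonzero(i['region']);print(n,i['p'],i['rect'],xs.mean(),ys.mean(),atz(c,xs.mean(),ys.mean(),.038))
q,R=tip();p=np.array([.497,.049,.038]);print('to bar',(R.T@(p-q)*100).round(2))"
```

```text
clock: 20.1
position: [0.4469, 0.0334, 0.0824]
tool_rot: [-3.13, -0.099, -0.161]
force: [-0.9, -0.4, 0.4]
finger_force: 0.0
top 0.68 [220.7, 250.7, 10.2, 16.7] 226.25 257.4943181818182 [0.48630162 0.19211594 0.038     ]
scene 0.74 [326.2, 228.0, 26.2, 9.7] 341.3125 232.25 [0.50098377 0.05475949 0.038     ]
tip [0.4435 0.0287 0.1218] toolz [ 0.1   -0.006 -0.995] q [-0.834  0.53   0.819  2.263 -0.781  0.526 -1.159] F [ 0.1 -0.1  0.1] 20.3
to bar [ 4.07 -2.8   8.86]
```

```bash
(python3 -m handwheel '[{"dx":2,"dy":-1.1,"dz":1,"wx":0,"wy":0,"wz":0,"claw":0},{"dx":2,"dy":-1.1,"dz":1.5,"wx":0,"wy":0,"wz":0,"claw":0},{"dx":0,"dy":0,"dz":2,"wx":0,"wy":0,"wz":0,"claw":0},{"dx":0,"dy":0,"dz":1.5,"wx":0,"wy":0,"wz":0,"claw":0},{"dx":0,"dy":0,"dz":0,"wx":0,"wy":0,"wz":0,"claw":0}]')| grep -E 'clock|pos|rot|force:'; python3 -c "
from h import *
c=grab('scene')
q,R=tip();p=np.array([.497,.049,.038]);print('to bar',(R.T@(p-q)*100).round(2))"
```

```text
clock: 20.92
position: [0.4961, 0.0425, 0.027]
tool_rot: [-3.131, -0.099, -0.171]
force: [-0.1, -0.0, 1.9]
finger_force: 0.0
tip [0.4925 0.0431 0.0665] toolz [ 0.1   -0.006 -0.995] q [-0.705  0.672  0.658  2.169 -0.906  0.473 -1.092] F [0.1 0.1 0.4] 20.975
to bar [ 0.06 -0.63  2.87]
```

```bash
(python3 -m handwheel '[{"dx":0.2,"dy":-0.6,"dz":1,"wx":0,"wy":0,"wz":0,"claw":0},{"dx":0,"dy":0,"dz":0.8,"wx":0,"wy":0,"wz":0,"claw":0},{"dx":0,"dy":0,"dz":0,"wx":0,"wy":0,"wz":0,"claw":0}]'; python3 -c "
from h import *
tip()"; python3 -m handwheel '[{"dx":0,"dy":0,"dz":0.3,"wx":0,"wy":0,"wz":0,"claw":0},{"dx":0,"dy":0,"dz":0,"wx":0,"wy":0,"wz":0,"claw":0}]';python3 -m handwheel '[{"dx":0,"dy":0,"dz":0.3,"wx":0,"wy":0,"wz":0,"claw":0},{"dx":0,"dy":0,"dz":0,"wx":0,"wy":0,"wz":0,"claw":0}]')| grep -E 'tip|clock|pos|force:'; python3 -c "
from h import *
tip()
c=grab('top');print([(m['p'],m['rect']) for m in optics.masks_of('desk_mic','top')[:1]])"
```

```text
clock: 21.35
position: [0.501, 0.0497, 0.0094]
force: [0.1, -0.1, 0.8]
finger_force: 0.0
tip [0.4971 0.0499 0.0482] toolz [ 0.1   -0.006 -0.995] q [-0.682  0.704  0.61   2.16  -0.945  0.441 -1.071] F [ 0.1 -0.1  0.8] 21.35
clock: 21.6
position: [0.5015, 0.0496, 0.0069]
force: [0.5, 0.1, -1.2]
finger_force: 0.0
clock: 21.85
position: [0.5018, 0.0496, 0.0038]
force: [0.3, 0.4, 0.6]
finger_force: 0.0
tip [0.4979 0.0499 0.0426] toolz [ 0.1   -0.006 -0.995] q [-0.67   0.712  0.593  2.16  -0.958  0.429 -1.06 ] F [0.3 0.4 0.6] 21.85
[(0.9, [279.1, 175.5, 53.1, 92.2])]
```

```bash
(python3 -m handwheel '[{"dx":-0.02,"dy":0,"dz":0.2,"wx":0,"wy":0,"wz":0,"claw":0},{"dx":0,"dy":0,"dz":0,"wx":0,"wy":0,"wz":0,"claw":0}]';python3 -m handwheel '[{"dx":-0.02,"dy":0,"dz":0.2,"wx":0,"wy":0,"wz":0,"claw":0},{"dx":0,"dy":0,"dz":0,"wx":0,"wy":0,"wz":0,"claw":0}]';python3 -m handwheel '[{"dx":-0.02,"dy":0,"dz":0.2,"wx":0,"wy":0,"wz":0,"claw":0},{"dx":0,"dy":0,"dz":0,"wx":0,"wy":0,"wz":0,"claw":0}]';python3 -m handwheel '[{"dx":-0.02,"dy":0,"dz":0.2,"wx":0,"wy":0,"wz":0,"claw":0},{"dx":0,"dy":0,"dz":0,"wx":0,"wy":0,"wz":0,"claw":0}]')| grep -E 'tip|clock|pos|force:'
```

```text
clock: 22.2
position: [0.5018, 0.0497, 0.0018]
force: [-0.3, 0.1, 0.1]
finger_force: 0.0
clock: 22.45
position: [0.5019, 0.0497, -0.0001]
force: [-0.1, -0.6, 1.5]
finger_force: 0.8
clock: 22.7
position: [0.5019, 0.0497, -0.0021]
force: [-0.2, 0.2, 3.9]
finger_force: 1.4
clock: 22.95
position: [0.5019, 0.0497, -0.0041]
force: [-0.1, 1.1, 4.4]
finger_force: 2.0
```

Contact came at z≈0.0005 and the force is following the spring curve. A little further should reach the stop.

```bash
(python3 -m handwheel '[{"dx":-0.01,"dy":0,"dz":0.13,"wx":0,"wy":0,"wz":0,"claw":0},{"dx":0,"dy":0,"dz":0,"wx":0,"wy":0,"wz":0,"claw":0}]';python3 -m handwheel '[{"dx":-0.01,"dy":0,"dz":0.08,"wx":0,"wy":0,"wz":0,"claw":0},{"dx":0,"dy":0,"dz":0,"wx":0,"wy":0,"wz":0,"claw":0}]')| grep -E 'tip|clock|pos|force:'
```

```text
clock: 23.2
position: [0.5019, 0.0497, -0.0054]
force: [-1.2, -1.2, 4.1]
finger_force: 2.3
clock: 23.45
position: [0.502, 0.0497, -0.006]
force: [-1.4, -0.4, 11.3]
finger_force: 5.6
```

```bash
python3 -m handwheel '[{"dx":0,"dy":0,"dz":0.03,"wx":0,"wy":0,"wz":0,"claw":0},{"dx":0,"dy":0,"dz":0,"wx":0,"wy":0,"wz":0,"claw":0},{"dx":0,"dy":0,"dz":0,"wx":0,"wy":0,"wz":0,"claw":0},{"dx":0,"dy":0,"dz":0,"wx":0,"wy":0,"wz":0,"claw":0}]'| grep -E 'clock|pos|force:'; python3 -c "
from h import *
print(monitor.observe()['force']);print(job_done())"
```

```text
clock: 23.95
position: [0.502, 0.0497, -0.0062]
force: [-1.7, -1.1, 16.7]
finger_force: 8.1
[-1.71628984 -1.08235973 16.67847157]
the job is handed in; nothing more can be done
None
```

I pressed the strip's rocker on, held the power button in for about 1.5 s, and handed the job in at about 24 s still holding the push-to-talk bar down; each ended on a hard stop in the force readings, but no picture confirms the final state and no verdict came back.

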